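# Work the shop's roller-shutter control box with lever and key

### The job

Set the shop's roller shutter going: on the grey control box, first throw the lever out of neutral into the notch marked by the raised triangle. Then take the key with the rectangular head out of the wooden stand, push it fully home past the sticky pins of the lock, turn it a quarter turn clockwise as seen from above, as far as it goes, and finish while still gripping it, holding it turned against its return spring. Leave the round-headed key in the stand and do not knock the other things on the counter about.

Things in the scene. Friction and masses are not known exactly. Their poses are not given: they have to be found in the camera images.
- station: Grey steel control box screwed to the counter, 150 mm (x) x 230 mm (y) x 75 mm high; origin at the centre of its underside. Its flat top carries the lever at x = 0, y = -55 mm and the key lock at x = 0, y = +65 mm (box axes); nothing else stands above the top except the two flat badges (4 mm).
- lever (a joint): Lever angle (rad) about the box's y axis: 0 upright, positive leans its knob to the box's +x, negative to -x; stops at +-0.62. It starts near upright (neutral). A sprung bump must be overcome between about 0.2 and 0.57 rad each way (2 to 5 N at the knob); beyond it the lever lies against the stop: that is the notch, and it stays there.
- lever_tip (a point): Centre of the lever's black ball knob, 22 mm diameter, on a 10 mm steel rod; 60 mm from the hinge axis; it turns with the lever. In a notch it is about 34 mm to the +x or -x side (box axes) of upright.
- lever_hinge (a point): Point on the lever's hinge axis (which runs along the box's y), 80 mm above the counter, 5 mm above the box's top. Axes as the box's.
- mark_triangle: Black raised triangle badge, 26 mm wide, 4 mm high, fixed flat on the box's top beside the lever, its tip pointing (box +y) at the notch it marks. Origin: centre of its underside, 36 mm to the -y side of the lever's plane of swing and, like the knob of a lever lying in that notch, 34 mm to the +x or -x side of the hinge. Axes as the box's.
- mark_disc: Black round flat badge, 20 mm diameter, 4 mm high, marking the other notch in the same way. Fixed.
- lock_plug (a joint): Angle (rad) of the lock's plug: 0 at rest, growing clockwise seen from above to its stop at 1.50. A spring turns it back when let go (about 0.04 N m at 0, 0.11 N m at the stop). The key has about 0.15 rad of play in it. Three spring pins stick 3 mm into the keyway from its ends, 12, 20 and 28 mm below the face; pushing the key past them takes about 3 to 12 N; a little rocking helps.
- lock_face (a point): Centre of the keyway's mouth on the plug's flat face (26 mm square steel inside a 44 mm ring), 78 mm above the counter, 3 mm above the box's top; turns with the plug; at rest its axes are the box's. The keyway's long side lies along y: 14 mm long, 6.5 mm wide, open below, mouth flared 3 mm all round. The key fits either way round.
- key: Key with a rectangular black head, 50 g, upright in the stand. Origin: tip of the blade, z up the key. Blade 5 (x) x 12 mm (y), z = 0 to 34, last 6 mm pointed; shoulder 10 x 18 mm, z = 34 to 40; head 10 mm thick (x), 34 mm wide (y), z = 40 to 80. Tip 10 mm above the counter in the stand, 44 mm when fully home, its shoulder resting on the plug's face.
- key_shoulder (a point): Underside of the key's shoulder, on the key's axis, 34 mm from the tip; axes as the key's.
- key2: Another key, same blade and shoulder, but a round black head (disc 34 mm across, 10 mm thick, centre 56 mm from the tip), in the stand's other slot. Not to be taken. Origin at the blade's tip.
- stand: Dark wooden block screwed to the counter, 40 mm (x) x 120 mm (y) x 44 mm high, with two keyways at y = -30 and +30 mm, long sides along y. Which key is in which slot varies. Origin at the centre of its underside.
- tape_roll: clear roll of tape lying flat, ring 54 mm outside, 38 mm inside, 19 mm high. Bystander; origin at the centre of its underside.
- toy_car: small orange toy car, 70 x 36 x 33 mm high, length along its x. Bystander; origin at the centre of its underside.
- power_brick: black power supply, 52 x 115 x 32 mm high. Bystander; origin at the centre of its underside.
- spray_bottle: white spray bottle, 68 mm diameter, 195 mm high. Bystander; origin at the centre of its underside.
- stapler: desk stapler lying along its x, 130 x 36 x 41 mm high. Bystander; origin at the centre of its underside.
Things that resemble listed ones, but are neither listed nor needed, are in the scene too. Leave any green or white look-alike of the key alone.

How it is judged:
By the outcome, as a careful person would: the job done as asked, in the order asked, and still so for the second after the job is handed in, while the arm keeps its last pose, push and grip.
It also fails if it takes over 64 s, if anything falls off the work surface, if the arm or the gripper's body presses on something with over 40 N, if the wrist force passes 120 N, or if a joint passes its speed limit or range.

### The arm

A 6-joint arm with a two-finger parallel gripper is mounted at the origin on the work surface. World frame = base frame: x ahead of the robot, y to its left, z up, the work surface at z = 0. Lengths are in m, angles in degrees, forces in N, time in s.
With the tool pointing down it reaches from about 0.4 to 0.825 m from the base axis. Payload 7 kg.
Tool frame: the origin (TCP) lies midway between the tips of the shut fingers; the grasp point (between the pads) lies 19 mm behind it (ctrl.grip_point_offset is the distance from the TCP to the grasp point, in m); x points along the fingers, y is the direction in which the jaws open and shut, and the axes are right-handed (so a half turn about x gives the same grasp; the last joint's range is limited). The gripper opens to 88 mm and grips with 3 to 60 N. Pads are 19 mm wide; open, the fingers measure 130 mm over their backs; the gripper's body (78 mm by 193 mm) begins 47 mm behind the grasp point.
Start: joints at [82.855, 20.546, 0.682, 0, -70.136, -16.507], TCP at [0.271, 0.618, 0.227] pointing down, gripper open.
Joint ranges: [-176.03, 176.03], [-82.01, 121.73], [-58.28, 71.71], [-173.87, 95.51], [-174.79, -0.11], [-173.66, 173.66]. Speed limits (degrees/s): [136.94, 136.94, 172.46, 180, 180, 180].

### API

Orientations are given as [roll, pitch, yaw] about the fixed x, y, z axes, in that order (R = Rz(yaw) Ry(pitch) Rx(roll)).
In Python, from plant import ctrl gives the robot as it stands.
- The arm moves only by the tool drive_tool, never from a script. Its argument "plan" is a list of rows, each a list of 3 entries, a list of its own where there are three numbers: the shift along the tool's x, y, z in m, then the turn, a rotation vector about the tool's x, y, z in degrees, then the opening, from 0 (shut) to 1 (fully open). In form: [[[dx, dy, dz], [wx, wy, wz], grip], ...]. A call has 1 to 20 rows; each row is the pose to reach, as a shift and turn from the pose measured when the call began, along the tool's axes at that moment; what a row does not reach only later rows make up. A row lasts 1/12 s, in which the tool goes at most 41.7 mm and 7.16 degrees, less where a joint would pass 70% of its speed; a pose out of reach is approached as far as the arm can. A call with a gripper value outside its range is refused whole. The fingers move at their own pace and stop on an object; the grip force is fixed at half the most. Time passes only in rows, so rows that repeat a pose let the fingers close. It gives the time, the measured TCP pose, the force and the opening at its end, in the units of the state.
- ctrl.get_obs(): the state, without advancing time (a new reading comes with each control period).
- ctrl.snapshot(name): name is "side" or "top" or "wrist"; returns the picture (420x560x3 uint8, blue, green, red); there is no depth.
- ctrl.get_calibration(name): a dict with "fx", "fy", "cx", "cy" (pixels), "R" (3x3) and "t" (3): a world point X has camera coordinates R X + t. Camera axes: x right, y down, z forward; pixel columns grow to the right and rows downward; lengths in m; the calibration is good to about 2 mm. A picture is of the moment at which its call begins: read the wrist's pose just before it. get_calibration takes no time and is no camera call; for the wrist camera it gives the pose at the moment of the call.
- ctrl.close_job(): hands the job in, once; it reports no verdict.
Trained networks look in the newest picture that a camera, given by its name, has taken for a name from the list of things; names that differ only in an ending like _2 or _b are one class to them, and where a whole thing is asked for, a point or a joint stands for the part that bears it (a point fixed in the world has none). Each returns a list of dicts, best first, with "confidence" (0 to 1); they miss things now and then, are a little off and sometimes report something else, mostly with a low value. They report only what shows in the picture. A call takes as long as a camera call. They do not tell look-alikes from the thing itself.
- ctrl.cut_out(camera, name): "pixels" (420x560 bool, what is visible of it) and "pixel" ([column, row] in pixels, amid what is visible of it).
- ctrl.landmark_of(camera, name): "pixel" ([column, row] in pixels: a listed point, or the origin of a listed thing).
The state is a dict: "clock": time; "joint_pos": joint angles; "qvel": joint speeds; "tau": joint torques, N m; "tool_pos": TCP position; "orientation": TCP orientation; "force": force on the tool from outside, world axes, zero at the start; "moment": the same for the moment, N m; "opening": finger opening in m.
Only numpy, scipy, OpenCV 4.12 (cv2) and the standard library are available. Lean on these libraries where they do the work, as an engineer would, in place of code of your own. Each camera call takes 0.05 s, during which the arm holds its last target. There are 200 camera calls.

## Working session

There is one attempt and no reset: what is moved stays moved. The work goes in short steps, Python scripts to look and compute and a tool call to move; the robot and the scene stay as the last step left them, time stands still between calls to the robot, and variables do not carry over. Pictures are saved under pics/ and viewed, about 8 in all and at most 12, crops included, and the job is handed in when it is done.

Besides the shell and the picture viewer there is one more tool, called after "Request:" as name(argument=value, ...), one argument or row to a line, values as JSON. drive_tool: Moves the arm, as the interface text tells. Its arguments: {"type":"object","properties":{"plan":{"type":"array","items":{"type":"array"}}},"required":["plan"]}

```bash
ls && mkdir -p pics && python3 - <<'E'
from plant import ctrl
import cv2, numpy as np
print(ctrl.get_obs())
ims=[ctrl.snapshot(n) for n in("top","side")]
for n,i in zip(("top","side"),ims): cv2.imwrite(f"pics/{n}0.png",i)
for n in("top","side"):
    c=ctrl.get_calibration(n); print(n,c)
    for t in("station","lever_tip","lever_hinge","mark_triangle","mark_disc","lock_face","key","key_shoulder","key2","stand"):
        print(t,[(np.round(d["pixel"],1).tolist(),round(d["confidence"],2)) for d in ctrl.landmark_of(n,t)])
print(ctrl.get_obs()["clock"])
E
```

```text
pics
{'clock': 0.0, 'joint_pos': array([ 8.28569378e+01,  2.05911572e+01,  6.33394149e-01, -1.89048184e-02,
       -7.01342688e+01, -1.65085056e+01]), 'qvel': array([ 0.0396592 ,  0.04683612,  0.01424168, -0.01397245, -0.09844441,
        0.01509476]), 'tau': array([ 4.37069320e-04, -5.82709622e+01,  2.93066704e+01,  6.99735850e+00,
        7.29675448e-03, -1.51614631e-04]), 'tool_pos': array([0.27061165, 0.61785597, 0.22562675]), 'orientation': array([  95.58043944,   89.90626742, -108.07756681]), 'force': array([-0.20042151, -0.30417455,  0.14675224]), 'moment': array([-0.00848907, -0.03876549, -0.02336108]), 'opening': 0.08766889150796481}
top {'fx': 537.4330756500607, 'fy': 537.4330756500607, 'cx': 272.6675188347766, 'cy': 207.75917203371534, 'R': array([[ 0.01794368, -0.99982253, -0.00573948],
       [-0.9919929 , -0.01708484, -0.1251327 ],
       [ 0.12501243,  0.00793887, -0.99212341]]), 't': array([0.01872706, 0.5406491 , 1.76112765])}
station [([321.1, 194.6], 0.73)]
lever_tip [([343.4, 196.2], 0.4)]
lever_hinge [([337.6, 196.3], 0.72)]
mark_triangle [([356.5, 191.8], 0.58),
[... 778 characters left out ...]
[ 0.21677981, -0.64974716, -0.72858434]]), 't': array([0.55064496, 0.16234588, 1.2138651 ])}
station [([294.3, 185.5], 0.61), ([301.0, 403.2], 0.36)]
lever_tip [([305.2, 138.3], 0.51)]
lever_hinge [([302.7, 153.0], 0.55)]
mark_triangle [([300.9, 149.0], 0.61)]
mark_disc [([322.5, 151.4], 0.48)]
lock_face [([248.5, 315.3], 0.47), ([278.9, 178.1], 0.45)]
key [([210.4, 323.7], 0.89), ([249.4, 313.9], 0.7), ([279.9, 334.9], 0.56)]
key_shoulder [([266.9, 252.2], 0.74), ([260.2, 289.5], 0.59), ([294.3, 323.0], 0.59), ([207.2, 308.8], 0.56)]
key2 [([210.4, 323.7], 0.89), ([249.4, 313.9], 0.7), ([279.9, 334.9], 0.56)]
stand [([252.1, 307.1], 0.83), ([258.9, 296.9], 0.71), ([249.7, 314.7], 0.46)]
1.1
```

```bash
python3 - <<'E'
import cv2,numpy as np
a=cv2.imread("pics/top0.png")[130:280,120:420];b=cv2.imread("pics/side0.png")[100:400,160:400]
a=cv2.resize(a,None,fx=2.6,fy=2.6,interpolation=3)
cv2.imwrite("pics/topc.png",a);cv2.imwrite("pics/sidec.png",cv2.resize(b,None,fx=2,fy=2,interpolation=3))
E
```

```text
(no output)
```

View pics/topc.png

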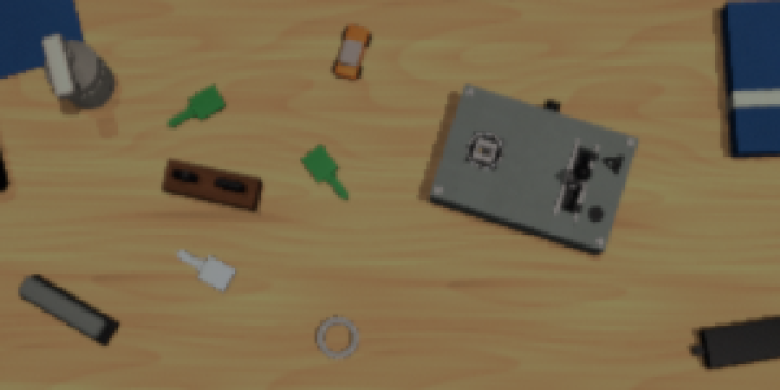

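View pics/side0.png

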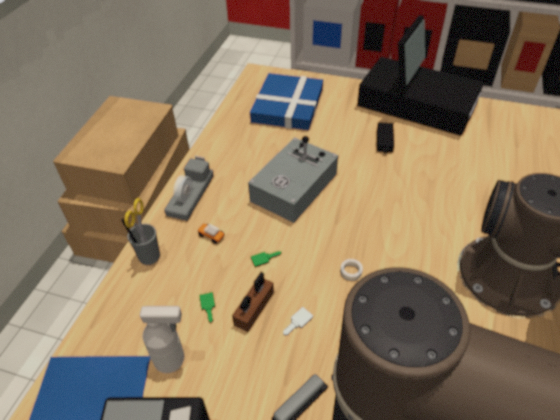

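```bash
cat > h.py <<'E'
from plant import ctrl
import cv2, numpy as np
from scipy.spatial.transform import Rotation as Ro
def onz(cal,px,z):
    d=cal["R"].T@np.array([(px[0]-cal["cx"])/cal["fx"],(px[1]-cal["cy"])/cal["fy"],1.]); c=-cal["R"].T@cal["t"]
    return c+d*(z-c[2])/d[2]
def proj(cal,X):
    p=cal["R"]@np.asarray(X)+cal["t"]; return np.array([cal["fx"]*p[0]/p[2]+cal["cx"],cal["fy"]*p[1]/p[2]+cal["cy"]])
def Rt():
    o=ctrl.get_obs(); return o["tool_pos"],Ro.from_euler("xyz",o["orientation"],degrees=True)
def rel(p,R):
    "shift, rotvec (deg) in the tool's axes to reach TCP pose p,R"
    p0,R0=Rt(); return np.round(R0.inv().apply(np.asarray(p)-p0),4).tolist(),np.round((R0.inv()*R).as_rotvec(degrees=True),2).tolist()
def down(deg,tilt=0):
    "tool x down, tool y at world angle deg"
    a=np.radians(deg); y=np.array([np.cos(a),np.sin(a),0]); x=np.array([0,0,-1.])
    return Ro.from_matrix(np.c_[x,y,np.cross(x,y)])
E
python3 - <<'E'
from h import *
c=ctrl.get_calibration("top"); s=ctrl.get_calibration("side")
P=lambda q,z:onz(c,(120+q[0]/2.6,130+q[1]/2.6),z)
T=P((613,162),.079);D=P((596,213),.079);L=P((486,150),.078)
print("tri",T,"disc",D,"lock",L)
# box corners at top z=.075
cs=np.array([P(q,.075) for q in((463,86),(637,140),(603,247),(431,198))]);print(cs,cs.mean(0))
ks=[P(q,.09) for q in((185,176),(231,185))];print("keys@.09",ks)
st=[P(q,.044) for q in((168,159),(262,180),(256,209),(163,189))];print("stand",np.array(st),np.mean(st,0))
print("stand yaw",np.degrees(np.arctan2(*(st[0]-st[1])[:2]))*-1+0,"box yaw",np.degrees(np.arctan2(*(cs[0]-cs[1])[[0,1]])))
print("side lock",onz(s,(278.9,178.1),.078),"tri side",onz(s,(300.9,149),.079),"disc side",onz(s,(322.5,151.4),.079))
p,R=Rt();print(R.as_matrix())
w=ctrl.get_calibration("wrist");print(w, -w["R"].T@w["t"]-p)
E
```

```text
tri [ 0.59007672 -0.24248866  0.079     ] disc [ 0.52521509 -0.22117116  0.079     ] lock [ 0.60279063 -0.0830006   0.078     ]
[[ 0.68497586 -0.05319711  0.075     ]
 [ 0.61929155 -0.27335039  0.075     ]
 [ 0.48308098 -0.23045347  0.075     ]
 [ 0.54108888 -0.0147624   0.075     ]] [ 0.58210932 -0.14294084  0.075     ]
keys@.09 [array([0.56155358, 0.29291027, 0.09      ]), array([0.55120191, 0.2350816 , 0.09      ])]
stand [[0.58977004 0.32300229 0.044     ]
 [0.56462195 0.20146358 0.044     ]
 [0.52708985 0.20800792 0.044     ]
 [0.55081726 0.32791405 0.044     ]] [0.55807477 0.26509696 0.044     ]
stand yaw -11.690340954481801 box yaw 16.612851485984194
side lock [ 0.61403988 -0.09289632  0.078     ] tri side [ 0.58964756 -0.22506082  0.079     ] disc side [ 0.52765639 -0.23180012  0.079     ]
[[ 2.09337874e-05 -4.01155601e-01 -9.16009925e-01]
 [ 1.68838648e-05 -9.16009925e-01  4.01155602e-01]
 [-1.00000000e+00 -2.38634938e-05 -1.24025001e-05]]
{'fx': 310.86589581772654, 'fy': 310.86589581772654, 'cx': 281.52645800389274, 'cy': 209.31605478416725, 'R': array([[-4.01130649e-01, -9.16020436e-01,  8.73916181e-04],
       [-8.75240694e-01,  3.83554105e-01,  2.94686233e-01],
       [-2.70273806e-01,  1.17442793e-01, -9.55593669e-01]]), 't': array([ 0.67506443, -0.03687123,  0.39150831])} [ 0.07352221 -0.03173811  0.15781469]
```

Request:
drive_tool(
  plan=[
    [[0.006,0.212,-0.404],[78,0,0],1],
    [[0.006,0.212,-0.404],[78,0,0],1],
    [[0.006,0.212,-0.404],[78,0,0],1],
    [[0.006,0.212,-0.404],[78,0,0],1],
    [[0.006,0.212,-0.404],[78,0,0],1],
    [[0.006,0.212,-0.404],[78,0,0],1],
    [[0.006,0.212,-0.404],[78,0,0],1],
    [[0.006,0.212,-0.404],[78,0,0],1],
    [[0.006,0.212,-0.404],[78,0,0],1],
    [[0.006,0.212,-0.404],[78,0,0],1],
    [[0.006,0.212,-0.404],[78,0,0],1],
    [[0.006,0.212,-0.404],[78,0,0],1],
    [[0.006,0.212,-0.404],[78,0,0],1],
    [[0.006,0.212,-0.404],[78,0,0],1],
    [[0.006,0.212,-0.404],[78,0,0],1],
  ],
)

```text
clock: 2.35
tool_pos: [0.5554, 0.2627, 0.2207]
orientation: [-11.7, 90.0, 66.8]
force: [-0.5, 0.7, -0.5]
opening: 0.0874
```

```bash
python3 - <<'E'
from h import *
w=ctrl.get_calibration("wrist");im=ctrl.snapshot("wrist");cv2.imwrite("pics/w1.png",im)
print(Rt()[1].as_matrix().round(3))
for t,z in(("key",.01),("key2",.01),("key_shoulder",.044),("stand",0)):
    print(t,[(np.round(d["pixel"],1).tolist(),round(d["confidence"],2),onz(w,d["pixel"],z).round(4)[:2].tolist()) for d in ctrl.landmark_of("wrist",t)])
yaw=np.radians(-11.7)
for y in(-.03,.03): print(proj(w,np.array([.557,.264,.09])+[-np.sin(yaw)*y,np.cos(yaw)*y,0]))
E
```

```text
[[ 0.   -0.98  0.2 ]
 [ 0.    0.2   0.98]
 [-1.   -0.    0.  ]]
key [([227.8, 249.7], 0.88, [0.6414, 0.3355]), ([276.7, 211.7], 0.83, [0.5689, 0.2977]), ([351.4, 209.6], 0.73, [0.4776, 0.3136]), ([278.2, 164.4], 0.67, [0.5551, 0.2404]), ([253.4, 28.3], 0.6, [0.5515, 0.0948])]
key2 [([227.8, 249.7], 0.88, [0.6414, 0.3355]), ([276.7, 211.7], 0.83, [0.5689, 0.2977]), ([351.4, 209.6], 0.73, [0.4776, 0.3136]), ([278.2, 164.4], 0.67, [0.5551, 0.2404]), ([253.4, 28.3], 0.6, [0.5515, 0.0948])]
key_shoulder [([360.4, 183.2], 0.93, [0.4695, 0.2735]), ([275.8, 167.0], 0.86, [0.5567, 0.2375]), ([208.3, 232.7], 0.7, [0.6486, 0.2963]), ([239.5, 55.7], 0.63, [0.569, 0.1235])]
stand [([275.9, 186.2], 0.62, [0.5639, 0.2679])]
[280.36002258 170.91671425]
[280.27732224 230.8920917 ]
```

View pics/w1.png

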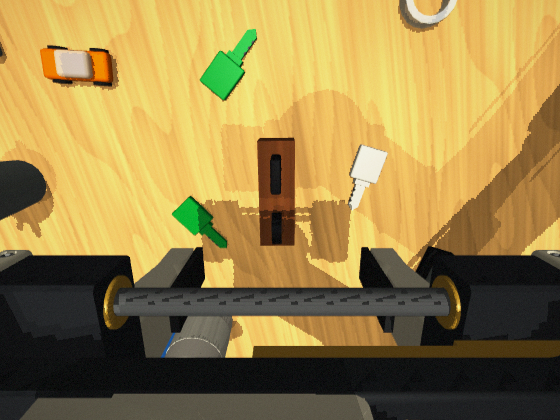

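```bash
python3 - <<'E'
import cv2,numpy as np
s=cv2.imread("pics/side0.png")[265:335,225:285];w=cv2.imread("pics/w1.png")[130:255,245:310];t=cv2.imread("pics/top0.png")[180:220,175:230]
f=lambda a:cv2.convertScaleAbs(cv2.resize(a,(int(a.shape[1]*560/a.shape[0]*.5) if 0 else 260,560),interpolation=2),alpha=2,beta=30)
cv2.imwrite("pics/z1.png",np.hstack([cv2.convertScaleAbs(cv2.resize(s,(480,560),interpolation=2),alpha=2,beta=20),cv2.convertScaleAbs(cv2.resize(w,(291,560),interpolation=2),alpha=2,beta=20)]))
E
```

```text
(no output)
```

View pics/z1.png

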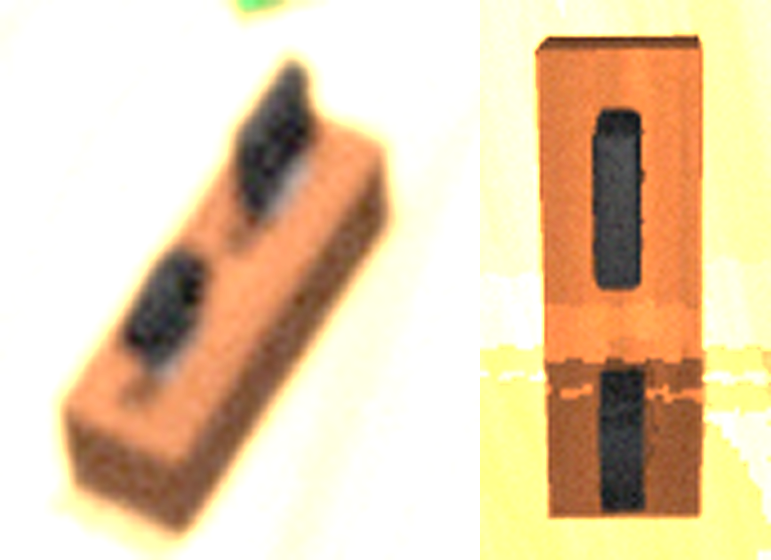

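Request:
drive_tool(
  plan=[
    [[0.0,-0.102,-0.448],[4.9,0,0],1],
    [[0.0,-0.102,-0.448],[4.9,0,0],1],
    [[0.0,-0.102,-0.448],[4.9,0,0],1],
    [[0.0,-0.102,-0.448],[4.9,0,0],1],
    [[0.0,-0.102,-0.448],[4.9,0,0],1],
    [[0.0,-0.102,-0.448],[4.9,0,0],1],
    [[0.0,-0.102,-0.448],[4.9,0,0],1],
    [[0.0,-0.102,-0.448],[4.9,0,0],1],
    [[0.0,-0.102,-0.448],[4.9,0,0],1],
    [[0.0,-0.102,-0.448],[4.9,0,0],1],
    [[0.0,-0.102,-0.448],[4.9,0,0],1],
    [[0.0,-0.102,-0.448],[4.9,0,0],1],
    [[0.0,-0.102,-0.448],[4.9,0,0],1],
    [[0.0,-0.102,-0.448],[4.9,0,0],1],
  ],
)

```text
clock: 3.77
tool_pos: [0.5655, -0.1963, 0.2205]
orientation: [27.6, 90.0, 101.2]
force: [0.2, 0.2, -0.0]
opening: 0.0874
```

```bash
cat > look.py <<'E'
from h import *
import sys
def look(name,items):
    w=ctrl.get_calibration("wrist");im=ctrl.snapshot("wrist");cv2.imwrite(f"pics/{name}.png",im);np.save(f"pics/{name}.npy",w,allow_pickle=True)
    for t,z in items:
        print(t,[(np.round(d["pixel"],1).tolist(),round(d["confidence"],2),onz(w,d["pixel"],z).round(4)[:2].tolist()) for d in ctrl.landmark_of("wrist",t)][:3])
    p,R=Rt();print(p.round(4),R.as_matrix().round(3).tolist(),ctrl.get_obs()["clock"])
    return im
E
python3 - <<'E'
from look import *
look("w2",(("lever_tip",.14),("lever_hinge",.08),("mark_triangle",.075),("mark_disc",.075),("lock_face",.078),("station",0)))
E
```

```text
lever_tip [([277.4, 219.9], 0.97, [0.5695, -0.1947])]
lever_hinge []
mark_triangle [([241.8, 160.0], 0.67, [0.5923, -0.2422])]
mark_disc [([313.8, 164.0], 0.72, [0.5261, -0.2186])]
lock_face []
station []
[ 0.5658 -0.1954  0.2208] [[0.0, -0.96, 0.282], [0.0, 0.282, 0.96], [-1.0, -0.0, 0.0]] 4.1167
```

View pics/w2.png

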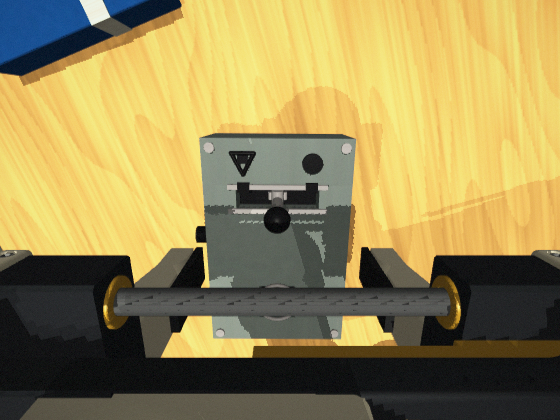

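Request:
drive_tool(
  plan=[
    [[0.04,-0.0034,0.0017],[0,0,0],1],
    [[0.08,-0.0034,0.0017],[0,0,0],1],
    [[0.096,-0.0034,0.0017],[0,0,0],1],
    [[0.096,-0.0034,0.0017],[0,0,0],1],
    [[0.096,-0.034,0.0017],[0,0,0],1],
    [[0.096,-0.04,0.0017],[0,0,0],1],
    [[0.096,-0.046,0.0017],[0,0,0],1],
    [[0.096,-0.052,0.0017],[0,0,0],1],
    [[0.096,-0.058,0.0017],[0,0,0],1],
    [[0.096,-0.064,0.0017],[0,0,0],1],
    [[0.096,-0.069,0.0017],[0,0,0],1],
    [[0.096,-0.0715,0.0017],[0,0,0],1],
    [[0.096,-0.0715,0.0017],[0,0,0],1],
    [[0.096,-0.0715,0.0017],[0,0,0],1],
  ],
)

```text
clock: 5.28
tool_pos: [0.6355, -0.214, 0.1251]
orientation: [-77.8, 89.9, -4.1]
force: [1.0, 0.2, 0.3]
opening: 0.0875
```

```bash
python3 - <<'E'
from look import *
look("w3",(("lever_tip",.129),))
E
```

```text
lever_tip [([341.7, 263.4], 0.65, [0.6035, -0.2061])]
[ 0.6353 -0.214   0.1252] [[0.002, -0.96, 0.281], [-0.0, 0.281, 0.96], [-1.0, -0.002, 0.0]] 5.3833
```

Request:
drive_tool(
  plan=[
    [[0,0.007,0],[0,0,0],1],
    [[0,0.007,0],[0,0,0],1],
    [[-0.04,0.01,0],[0,0,0],1],
    [[-0.075,0.02,0],[0,0,0],1],
    [[-0.085,0.04,0.04],[0,0,0],1],
    [[-0.085,0.069,0.08],[0,0,0],1],
    [[-0.085,0.069,0.117],[0,0,0],1],
    [[-0.085,0.069,0.117],[0,0,0],1],
    [[-0.085,0.069,0.117],[0,0,0],1],
    [[-0.085,0.069,0.117],[0,0,0],1],
  ],
)

```text
clock: 6.22
tool_pos: [0.6018, -0.0817, 0.2106]
orientation: [-76.3, 89.9, -2.5]
force: [0.3, -0.5, -0.1]
opening: 0.0879
```

```bash
python3 - <<'E'
from look import *
im=look("w4",(("lever_tip",.129),("mark_triangle",.075),("mark_disc",.075),("lock_face",.078)))
cv2.imwrite("pics/w4c.png",cv2.resize(im[60:270,180:380],None,fx=2.8,fy=2.8,interpolation=2))
E
```

```text
lever_tip [([230.1, 57.2], 0.7, [0.6038, -0.2046])]
mark_triangle [([241.5, 20.9], 0.88, [0.5913, -0.2383])]
mark_disc [([283.6, 68.7], 0.73, [0.5679, -0.1934]), ([320.9, 23.8], 0.6, [0.5285, -0.2177])]
lock_face [([277.0, 203.3], 0.82, [0.6075, -0.0795]), ([487.8, 266.9], 0.52, [0.4175, 0.047]), ([283.2, 69.5], 0.3, [0.5685, -0.1926])]
[ 0.6018 -0.0833  0.21  ] [[0.001, -0.959, 0.283], [-0.0, 0.283, 0.959], [-1.0, -0.001, 0.0]] 6.4667
```

View pics/w4c.png

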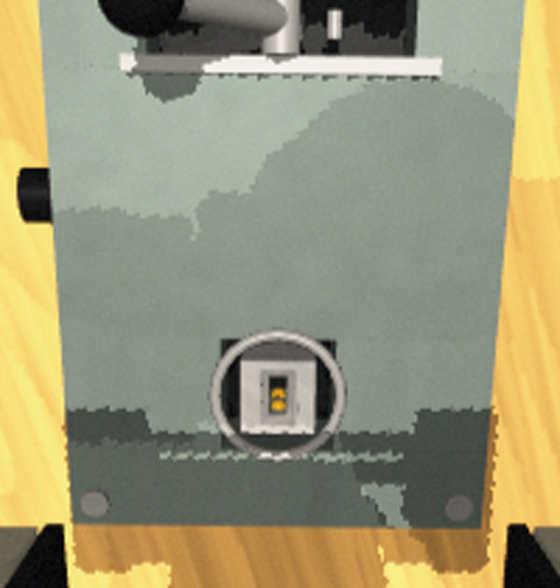

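```bash
python3 - <<'E'
from h import *
w=np.load("pics/w4.npy",allow_pickle=True).item();c=lambda a,b:(180+a/2.8,60+b/2.8)
print("lock",onz(w,c(277.5,396),.078))
for q in(((95,502),(459,507),.076),((125,61),(441,66),.08),((43,25),(66,525),.075)):
    a,b=onz(w,c(*q[0]),q[2]),onz(w,c(*q[1]),q[2]);print("ang",np.degrees(np.arctan2(*(a-b)[[1,0]])),a,b)
a,b=onz(w,c(524,25),.075),onz(w,c(492,525),.075);print("right",np.degrees(np.arctan2(*(b-a)[[1,0]])))
im=cv2.imread("pics/w1.png")
# recompute w1 calibration: tool pose known; camera rigid to tool
p4=np.array([.6018,-.0833,.21])
M4=np.array([[.001,-.959,.283],[0,.283,.959],[-1,-.001,0]])
# camera in tool frame
Rc=w["R"]@M4; C=M4.T@(-w["R"].T@w["t"]-np.array([.6018,-.0817,.2106]))
print(Rc.round(3),C.round(4))
M1=np.array([[0,-.98,.2],[0,.2,.98],[-1,0,0]]);p1=np.array([.5554,.2627,.2207])
R=Rc@M1.T;t=-R@(p1+M1@C);w1=dict(w,R=R,t=t)
q=lambda a,b:(245+(a-480)/4.477,130+b/4.48)
e=[onz(w1,q(616,132),.09),onz(w1,q(617,288),.09)];print("key",e,np.mean(e,0),np.linalg.norm(e[0]-e[1]),"yaw y",np.degrees(np.arctan2(*(e[1]-e[0])[[1,0]])))
l=onz(w1,q(594,205),.09);r=onz(w1,q(640,205),.09);print("thick",l,r,np.linalg.norm(l-r),(l+r)/2)
s=[onz(w1,q(*u),.044) for u in((537,46),(700,46),(700,516),(548,516))];print("stand",np.array(s),np.mean(s,0),np.degrees(np.arctan2(*(s[3]-s[0])[[1,0]])),np.degrees(np.arctan2(*(s[2]-s[1])[[1,0]])))
E
```

```text
lock [ 0.60501509 -0.08073628  0.078     ]
ang -17.021456117635385 [ 0.67999931 -0.06036454  0.076     ] [ 0.55376072 -0.02171783  0.076     ]
ang -17.106592790124868 [ 0.61971754 -0.1971284   0.08      ] [ 0.52670345 -0.16850182  0.08      ]
ang -108.06992818596633 [ 0.64138512 -0.21470766  0.075     ] [ 0.69368314 -0.05441683  0.075     ]
right 74.41939069976567
[[ 0.002  1.    -0.003]
 [-0.295  0.004  0.955]
 [ 0.955 -0.001  0.295]] [-0.1577  0.     -0.0799]
key [array([0.55371264, 0.22315578, 0.09      ]), array([0.56022666, 0.25573388, 0.09      ])] [0.55696965 0.23944483 0.09      ] 0.03322296326835895 yaw y 78.69278086125317
thick [0.56133127 0.23720361 0.09      ] [0.5518632  0.23909841 0.09      ] 0.009655809884591821 [0.55659724 0.23815101 0.09      ]
stand [[0.57013369 0.20594425 0.044     ]
 [0.53251801 0.21348185 0.044     ]
 [0.55469839 0.33137041 0.044     ]
 [0.59357219 0.32361269 0.044     ]] [0.56273057 0.2686023  0.044     ] 78.73464110770944 79.34453465763514
```

Request:
drive_tool(
  plan=[
    [[0,0.03,0.065],[-5.2,0,0],1],
    [[0,0.06,0.13],[-5.2,0,0],1],
    [[0,0.09,0.2],[-5.2,0,0],1],
    [[0,0.134,0.2956],[-5.2,0,0],1],
    [[0,0.134,0.2956],[-5.2,0,0],1],
    [[0,0.134,0.2956],[-5.2,0,0],1],
    [[0,0.134,0.2956],[-5.2,0,0],1],
    [[0,0.134,0.2956],[-5.2,0,0],1],
    [[0.02,0.134,0.2956],[-5.2,0,0],1],
    [[0.06,0.134,0.2956],[-5.2,0,0],1],
    [[0.09,0.134,0.2956],[-5.2,0,0],1],
    [[0.09,0.134,0.2956],[-5.2,0,0],1],
    [[0.09,0.134,0.2956],[-5.2,0,0],1],
  ],
)

```text
clock: 7.55
tool_pos: [0.5566, 0.2368, 0.1188]
orientation: [165.5, 89.8, -115.8]
force: [0.6, -0.3, 1.8]
opening: 0.0875
```

```bash
python3 - <<'E'
from look import *
im=look("w5",(("key_shoulder",.044),("stand",0)))
cv2.imwrite("pics/w5c.png",cv2.resize(im[120:320,180:380],None,fx=2.8,fy=2.8,interpolation=2))
E
```

```text
key_shoulder [([281.1, 221.4], 0.88, [0.5573, 0.2384]), ([230.2, 68.1], 0.81, [0.5699, 0.1222]), ([395.7, 233.4], 0.73, [0.4692, 0.2664])]
stand [([282.0, 236.4], 0.89, [0.5625, 0.2685])]
[0.5585 0.2385 0.1222] [[0.004, -0.981, 0.195], [0.001, 0.195, 0.981], [-1.0, -0.004, 0.002]] 7.7
```

View pics/w5c.png

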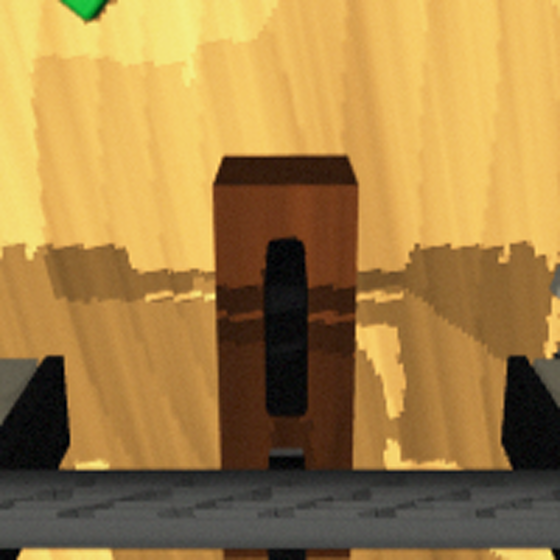

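Request:
drive_tool(
  plan=[
    [[0.035,0.0008,0.0005],[0,0,0],1],
    [[0.068,0.0008,0.0005],[0,0,0],1],
    [[0.068,0.0008,0.0005],[0,0,0],1],
    [[0.068,0.0008,0.0005],[0,0,0],0.3],
    [[0.068,0.0008,0.0005],[0,0,0],0.2],
    [[0.068,0.0008,0.0005],[0,0,0],0.2],
    [[0.068,0.0008,0.0005],[0,0,0],0.15],
    [[0.068,0.0008,0.0005],[0,0,0],0.0],
    [[0.068,0.0008,0.0005],[0,0,0],0.0],
    [[0.068,0.0008,0.0005],[0,0,0],0.0],
    [[0.068,0.0008,0.0005],[0,0,0],0.0],
    [[0.068,0.0008,0.0005],[0,0,0],0.0],
  ],
)

```text
clock: 8.7
tool_pos: [0.5581, 0.2392, 0.0542]
orientation: [-59.8, 89.8, 18.9]
force: [0.2, 0.4, -0.2]
opening: 0.0331
```

```bash
python3 - <<'E'
from h import *
o=ctrl.get_obs();print({k:np.round(o[k],4) for k in("clock","joint_pos","tool_pos","force","moment","opening")});print(Rt()[1].as_matrix().round(4).tolist())
E
```

```text
{'clock': np.float64(8.7), 'joint_pos': array([ 41.6754,  23.3067, -20.2325,   0.1338, -46.2305, -53.014 ]), 'tool_pos': array([0.5581, 0.2392, 0.0542]), 'force': array([ 0.2141,  0.4089, -0.2139]), 'moment': array([ 0.0469, -0.0475,  0.0254]), 'opening': np.float64(0.0331)}
[[0.0041, -0.9808, 0.195], [0.0014, 0.195, 0.9808], [-1.0, -0.0038, 0.0022]]
```

Request:
drive_tool(
  plan=[
    [[0,0,0],[0,0,0],0],
    [[0,0,0],[0,0,0],0],
    [[0,0,0],[0,0,0],0],
    [[0,0,0],[0,0,0],0],
    [[0,0,0],[0,0,0],0],
    [[0,0,0],[0,0,0],0],
    [[0,0,0],[0,0,0],0],
    [[0,0,0],[0,0,0],0],
  ],
)

```text
clock: 9.37
tool_pos: [0.5579, 0.2392, 0.0541]
orientation: [-59.0, 89.8, 19.8]
force: [-2.1, 2.1, 0.5]
opening: 0.0096
```

Request:
drive_tool(
  plan=[
    [[-0.01,0,0],[0,0,0],0],
    [[-0.02,0,0],[0,0,0],0],
    [[-0.035,0,0],[0,0,0],0],
    [[-0.05,0,0],[0,0,0],0],
    [[-0.08,0,0],[0,0,0],0],
    [[-0.116,0,0],[0,0,0],0],
    [[-0.116,0,0],[0,0,0],0],
    [[-0.116,0,0],[0,0,0],0],
  ],
)

```text
clock: 10.03
tool_pos: [0.5591, 0.24, 0.1742]
orientation: [-49.3, 89.4, 29.5]
force: [-0.4, 0.6, -0.8]
opening: 0.0099
```

```bash
python3 - <<'E'
from look import *
im=look("w6",(("key_shoulder",.12),("key",.12)))
s=ctrl.snapshot("side");cv2.imwrite("pics/s6.png",s)
p,R=Rt();c=ctrl.get_calibration("side");print("tcp in side",proj(c,p))
cv2.imwrite("pics/c6.png",np.hstack([cv2.resize(im[120:320,180:380],(450,450),interpolation=2),cv2.resize(s[220:340,200:290],(338,450),interpolation=2)]))
print(ctrl.landmark_of("side","key_shoulder")[:2] and [(d["pixel"],d["confidence"]) for d in ctrl.landmark_of("side","key_shoulder")])
print(rel([.605,-.0807,.155],down(162.9)))
print(ctrl.get_obs()["force"],ctrl.get_obs()["opening"])
E
```

```text
key_shoulder [([209.8, 261.0], 0.88, [0.618, 0.2559]), ([242.4, 70.7], 0.66, [0.5632, 0.1321]), ([379.5, 208.3], 0.63, [0.4884, 0.2387])]
key [([283.6, 234.7], 0.96, [0.5592, 0.2455]), ([369.2, 239.5], 0.76, [0.4982, 0.2613]), ([264.5, 39.4], 0.69, [0.5459, 0.1177])]
[0.5571 0.2388 0.17  ] [[0.003, -0.981, 0.195], [0.001, 0.195, 0.981], [-1.0, -0.003, 0.002]] 10.1833
tcp in side [256.31273676 255.23424072]
[([206.8, 306.9], 0.66), ([255.3, 254.4], 0.65), ([270.1, 255.8], 0.62), ([296.0, 321.1], 0.56)]
([0.0143, -0.1093, -0.3039], [5.85, 0.05, 0.13])
[ 0.42601748  0.25873177 -0.08671421] 0.009875480281666574
```

View pics/c6.png

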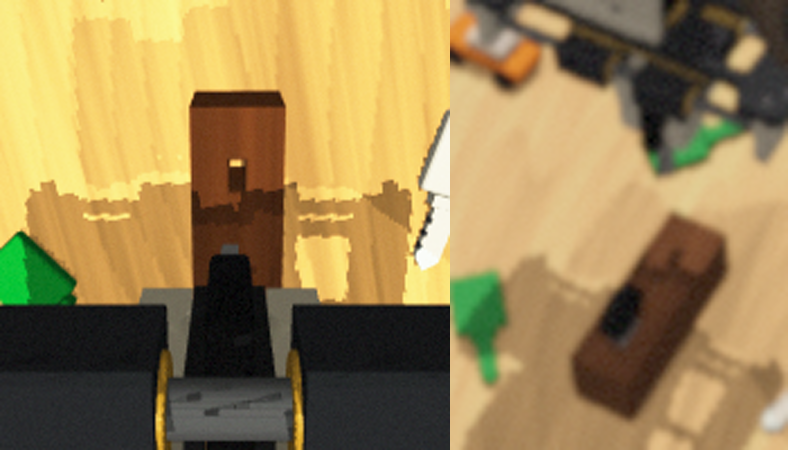

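Request:
drive_tool(
  plan=[
    [[0,-0.014,-0.038],[1.5,0,0],0],
    [[0,-0.028,-0.076],[3,0,0],0],
    [[0,-0.042,-0.114],[4.5,0,0],0],
    [[0,-0.056,-0.152],[5.85,0,0],0],
    [[0,-0.07,-0.19],[5.85,0,0.1],0],
    [[0,-0.084,-0.228],[5.85,0,0.1],0],
    [[0,-0.098,-0.27],[5.85,0,0.1],0],
    [[0.005,-0.109,-0.304],[5.85,0,0.1],0],
    [[0.014,-0.109,-0.304],[5.85,0,0.1],0],
    [[0.024,-0.109,-0.304],[5.85,0,0.1],0],
    [[0.024,-0.109,-0.304],[5.85,0,0.1],0],
    [[0.024,-0.109,-0.304],[5.85,0,0.1],0],
    [[0.024,-0.109,-0.304],[5.85,0,0.1],0],
  ],
)

```text
clock: 11.42
tool_pos: [0.6048, -0.0796, 0.1454]
orientation: [-35.2, 90.0, 37.8]
force: [-0.3, 0.1, -0.7]
opening: 0.0099
```

```bash
python3 - <<'E'
from look import *
im=look("w7",(("lock_face",.078),("key",.1),("key_shoulder",.134)))
s=ctrl.snapshot("side");cv2.imwrite("pics/s7.png",s)
p,R=Rt();c=ctrl.get_calibration("side");print("tcp in side",proj(c,p), "tip",proj(c,p+R.apply([.044,0,0])),"lock",proj(c,[.605,-.0807,.078]))
cv2.imwrite("pics/c7.png",np.hstack([cv2.resize(im[150:270,220:340],(480,480),interpolation=2),cv2.resize(s[120:220,240:310],(310,480),interpolation=2)]))
print(rel([.605,-.0807,.125],down(162.9)))
print(ctrl.get_obs()["force"],ctrl.get_obs()["moment"],ctrl.get_obs()["opening"])
E
```

```text
lock_face [([280.0, 221.8], 0.6, [0.6059, -0.0803])]
key [([281.4, 235.0], 0.58, [0.6055, -0.078])]
key_shoulder [([282.7, 252.7], 0.59, [0.604, -0.08])]
[ 0.605  -0.0798  0.1459] [[0.002, -0.956, 0.293], [0.001, 0.293, 0.956], [-1.0, -0.001, 0.001]] 11.6167
tcp in side [280.10021921 162.96653624] tip [280.45011336 175.427817  ] lock [280.7391905  181.74128914]
([0.0208, -0.0002, -0.0007], [0.07, 0.07, 0.07])
[-0.83600679  0.61683773 -0.41626498] [ 0.09728641 -0.05027856  0.00785266] 0.00960770869652308
```

View pics/c7.png

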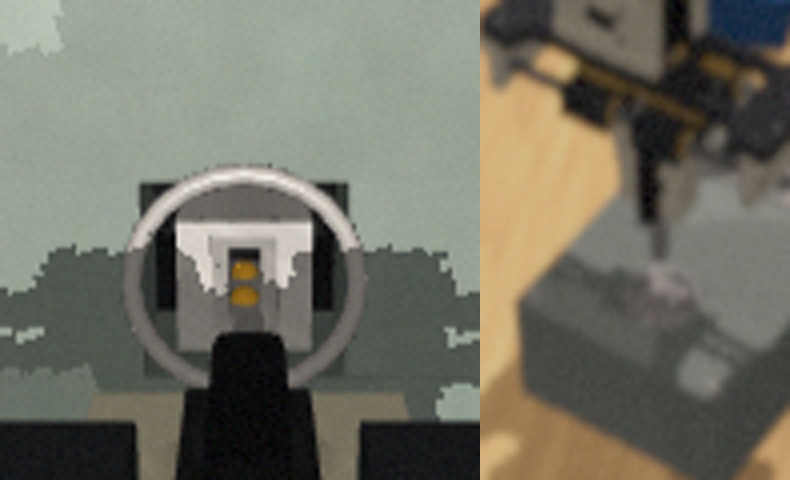

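Request:
drive_tool(
  plan=[
    [[0.01,0,-0.0005],[0.07,0.07,0.07],0],
    [[0.02,0,-0.0005],[0.07,0.07,0.07],0],
    [[0.023,0,-0.0005],[0.07,0.07,0.07],0],
    [[0.026,0,-0.0005],[0.07,0.07,0.07],0],
    [[0.029,0,-0.0005],[0.07,0.07,0.07],0],
    [[0.031,0,-0.0005],[0.07,0.07,0.07],0],
    [[0.031,0,-0.0005],[0.07,0.07,0.07],0],
    [[0.031,0,-0.0005],[0.07,0.07,0.07],0],
  ],
)

```text
clock: 12.33
tool_pos: [0.6049, -0.0805, 0.1148]
orientation: [149.1, 90.0, -138.0]
force: [0.2, -0.3, 0.6]
opening: 0.01
```

Request:
drive_tool(
  plan=[
    [[0.003,0,0],[0,0,0],0],
    [[0.006,0,0],[0,0,0],0],
    [[0.008,0,0],[1,0,0],0],
    [[0.01,0,0],[-1,0,0],0],
    [[0.012,0,0],[1,0,0],0],
    [[0.013,0,0],[-1,0,0],0],
    [[0.013,0,0],[0,0,0],0],
  ],
)

```text
clock: 12.92
tool_pos: [0.6053, -0.0812, 0.1023]
orientation: [-127.7, 89.9, -54.8]
force: [1.0, -3.9, 1.1]
opening: 0.0093
```

Request:
drive_tool(
  plan=[
    [[0.002,0,0],[1,0,0],0],
    [[0.004,0,0],[-1,0,0],0],
    [[0.006,0,0],[1,0,0],0],
    [[0.008,0,0],[-1,0,0],0],
    [[0.009,0,0],[1,0,0],0],
    [[0.01,0,0],[-1,0,0],0],
    [[0.01,0,0],[0,0,0],0],
  ],
)

```text
clock: 13.5
tool_pos: [0.606, -0.0809, 0.0934]
orientation: [-85.1, 89.8, -12.1]
force: [0.8, -0.4, 0.8]
opening: 0.0094
```

Request:
drive_tool(
  plan=[
    [[0.002,0,0],[1,0,0],0],
    [[0.003,0,0],[-1,0,0],0],
    [[0.004,0,0],[1,0,0],0],
    [[0.005,0,0],[-1,0,0],0],
    [[0.006,0,0],[0,0,0],0],
    [[0.006,0,0],[0,0,0],0],
  ],
)

```text
clock: 14.0
tool_pos: [0.606, -0.081, 0.088]
orientation: [-90.5, 89.8, -17.7]
force: [-2.0, -1.3, 8.8]
opening: 0.0098
```

Request:
drive_tool(
  plan=[
    [[0.001,0,0],[1,0,0],0],
    [[0.0015,0,0],[-1,0,0],0],
    [[0.002,0,0],[1,0,0],0],
    [[0.002,0,0],[-1,0,0],0],
    [[0.002,0,0],[0,0,0],0],
  ],
)

```text
clock: 14.42
tool_pos: [0.606, -0.0811, 0.0879]
orientation: [-94.0, 89.8, -21.2]
force: [-7.5, 1.1, 17.6]
opening: 0.0096
```

```bash
python3 - <<'E'
from look import *
im=look("w8",(("lock_face",.078),("key",.044),("key_shoulder",.078)))
s=ctrl.snapshot("side");cv2.imwrite("pics/s8.png",s)
c=ctrl.get_calibration("side")
for n in("key_shoulder","key"): print(n,[(d["pixel"],round(d["confidence"],2)) for d in ctrl.landmark_of("side",n)][:3])
print("exp",proj(c,[.605,-.0807,.078]),proj(c,[.605,-.0807,.044]))
o=ctrl.get_obs();print(o["force"],o["moment"],o["opening"],o["joint_pos"])
cv2.imwrite("pics/c8.png",np.hstack([cv2.resize(im[150:270,220:340],(480,480),interpolation=2),cv2.resize(s[120:220,240:310],(310,480),interpolation=2)]))
E
```

```text
lock_face [([281.0, 257.6], 0.72, [0.6069, -0.0795])]
key [([281.7, 233.7], 0.83, [0.6062, -0.081])]
key_shoulder [([281.3, 253.6], 0.98, [0.606, -0.0819])]
[ 0.6061 -0.0811  0.0879] [[0.004, -0.955, 0.298], [-0.001, 0.298, 0.955], [-1.0, -0.004, -0.0]] 14.6167
key_shoulder [([267.2, 250.3], 0.82), ([294.9, 322.9], 0.76), ([280.1, 179.9], 0.44)]
key [([280.6, 334.2], 0.89), ([210.1, 320.4], 0.86), ([279.6, 251.2], 0.81)]
exp [280.7391905  181.74128914] [281.01069852 190.72698113]
[-6.54428695  0.62128794 17.32291078] [0.53733497 2.42617784 0.04278989] 0.009750960554712319 [ 10.73709938  21.412365   -17.84497425   0.16538215 -50.53434309
 -28.17479433]
```

View pics/c8.png

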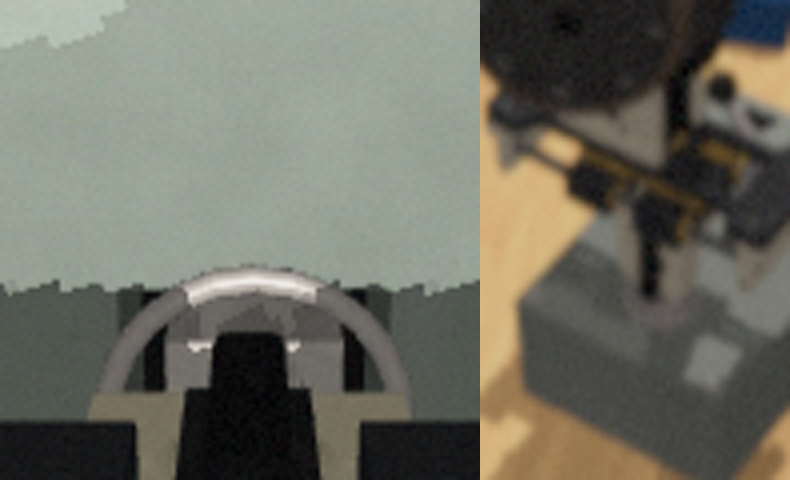

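Request:
drive_tool(
  plan=[
    [[0.0008,0.0005,0],[4,0,0],0],
    [[0.0008,0.0005,0],[8,0,0],0],
    [[0.0008,0.0005,0],[12,0,0],0],
    [[0.0008,0.0005,0],[16,0,0],0],
    [[0.0008,0.0005,0],[20,0,0],0],
    [[0.0008,0.0005,0],[24,0,0],0],
    [[0.0008,0.0005,0],[28,0,0],0],
    [[0.0008,0.0005,0],[32,0,0],0],
    [[0.0008,0.0005,0],[36,0,0],0],
    [[0.0008,0.0005,0],[40,0,0],0],
    [[0.0008,0.0005,0],[40,0,0],0],
  ],
)

```text
clock: 15.68
tool_pos: [0.6055, -0.0813, 0.088]
orientation: [-59.0, 89.7, -26.7]
force: [-2.9, -0.0, 10.0]
opening: 0.0098
```

```bash
cat > st.py <<'E'
from h import *
o=ctrl.get_obs();print({k:np.round(o[k],4).tolist() for k in("clock","joint_pos","tool_pos","force","moment","opening")});m=Rt()[1].as_matrix();print(m.round(4).tolist(),"tool y ang",np.degrees(np.arctan2(m[1,1],m[0,1])))
E
python3 st.py
```

```text
{'clock': 15.6833, 'joint_pos': [10.7573, 21.3562, -17.9372, 0.2051, -50.5002, -68.5953], 'tool_pos': [0.6055, -0.0813, 0.088], 'force': [-2.9141, -0.0384, 10.029], 'moment': [-0.2452, 1.3195, 0.0375], 'opening': 0.0098}
[[0.0041, -0.5342, 0.8453], [-0.002, 0.8453, 0.5342], [-1.0, -0.0039, 0.0023]] tool y ang 122.29188517911217
```

Request:
drive_tool(
  plan=[
    [[0.0006,0,0],[4,0,0],0],
    [[0.0006,0,0],[8,0,0],0],
    [[0.0006,0,0],[12,0,0],0],
    [[0.0006,0,0],[16,0,0],0],
    [[0.0006,0,0],[20,0,0],0],
    [[0.0006,0,0],[24,0,0],0],
    [[0.0006,0,0],[28,0,0],0],
    [[0.0006,0,0],[32,0,0],0],
    [[0.0006,0,0],[36,0,0],0],
    [[0.0006,0,0],[40,0,0],0],
    [[0.0006,0,0],[44,0,0],0],
    [[0.0006,0,0],[47,0,0],0],
    [[0.0006,0,0],[50,0,0],0],
    [[0.0006,0,0],[52,0,0],0],
    [[0.0006,0,0],[54,0,0],0],
    [[0.0006,0,0],[54,0,0],0],
    [[0.0006,0,0],[54,0,0],0],
  ],
)

```text
clock: 17.1
tool_pos: [0.6051, -0.0807, 0.088]
orientation: [0.3, 89.8, -21.5]
force: [-5.0, 3.5, 9.2]
opening: 0.0098
```

```bash
python3 st.py
```

```text
{'clock': 17.1, 'joint_pos': [10.799, 21.3306, -17.9585, 0.1618, -50.5137, -122.7493], 'tool_pos': [0.6051, -0.0807, 0.088], 'force': [-5.0433, 3.5161, 9.1559], 'moment': [1.4084, 1.6078, 0.1303], 'opening': 0.0098}
[[0.0038, 0.3721, 0.9282], [-0.0015, 0.9282, -0.3721], [-1.0, 0.0, 0.0041]] tool y ang 68.15238993525199
```

Request:
drive_tool(
  plan=[
    [[0.0004,0,0],[2,0,0],0],
    [[0.0004,0,0],[4,0,0],0],
    [[0.0004,0,0],[4,0,0],0],
    [[0.0004,0,0],[4,0,0],0],
  ],
)

```text
clock: 17.43
tool_pos: [0.605, -0.0806, 0.088]
orientation: [1.6, 89.8, -24.4]
force: [-2.8, 0.9, 7.6]
opening: 0.0102
```

```bash
python3 st.py
```

```text
{'clock': 17.4333, 'joint_pos': [10.8167, 21.3196, -17.9749, 0.1697, -50.5199, -126.8886], 'tool_pos': [0.605, -0.0806, 0.088], 'force': [-2.8313, 0.914, 7.6258], 'moment': [0.3375, 0.9583, 0.2896], 'opening': 0.0102}
[[0.0036, 0.4378, 0.8991], [-0.0016, 0.8991, -0.4378], [-1.0, 0.0001, 0.004]] tool y ang 64.0358561471294
```

```bash
python3 - <<'E'
from h import *
s=ctrl.snapshot("side");t=ctrl.snapshot("top");w=ctrl.get_calibration("wrist");i=ctrl.snapshot("wrist")
cv2.imwrite("pics/f.png",np.vstack([np.hstack([cv2.resize(s[60:340,140:400],(400,300)),cv2.resize(t[130:280,120:400],(400,300))]),np.hstack([cv2.resize(i,(400,300)),cv2.resize(s[110:210,240:360],(400,300))])]))
cs=ctrl.get_calibration("side")
print("side lever",[(onz(cs,d["pixel"],.129),d["confidence"]) for d in ctrl.landmark_of("side","lever_tip")])
E
python3 st.py
```

```text
side lever []
{'clock': 17.6333, 'joint_pos': [10.8161, 21.3193, -17.9758, 0.167, -50.5201, -126.8771], 'tool_pos': [0.6049, -0.0806, 0.088], 'force': [-2.6631, 1.0245, 7.0647], 'moment': [0.3509, 0.9311, 0.265], 'opening': 0.01}
[[0.0036, 0.4377, 0.8991], [-0.0016, 0.8991, -0.4377], [-1.0, 0.0001, 0.0039]] tool y ang 64.04492318548444
```

View pics/f.png

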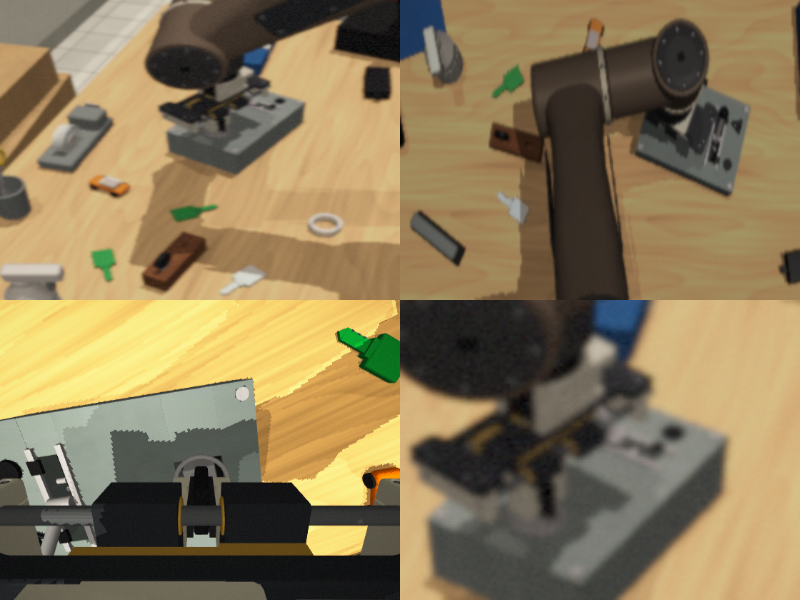

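```bash
python3 - <<'E'
from h import *
w=ctrl.get_calibration("wrist");k=np.array([400/560,300/420])
for n,X in(("disc",[.5265,-.218,.079]),("knob notch",[.6035,-.205,.129]),("knob other",[.536,-.184,.129]),("hinge",[.5695,-.195,.08]),("lock",[.605,-.0807,.078])): print(n,(proj(w,X)*k+[0,300]).round())
t=ctrl.get_calibration("top");s=ctrl.get_calibration("side")
for n,X in(("knob notch",[.6035,-.205,.129]),("knob other",[.536,-.184,.129]),("hinge",[.5695,-.195,.08])):
    print(n,(proj(t,X)-[120,130])*[400/280,2]+[400,0],(proj(s,X)-[240,110])*[400/120,3]+[400,300])
E
```

```text
disc [  6. 471.]
knob notch [ 36. 586.]
knob other [ -9. 494.]
hinge [ 61. 503.]
lock [201. 482.]
knob notch [723.24632513 111.02508969] [580.84922314 386.15219064]
knob other [713.72116987 152.95084642] [653.09982152 413.22167898]
hinge [716.0510083  136.51157833] [616.25992909 439.9390694 ]
```

```bash
python3 -c "
from plant import ctrl
print(ctrl.close_job())"
```

```text
the job is handed in; nothing more can be done
None
```

I threw the lever into the triangle notch. I then took the rectangular-headed key from the stand, pushed it fully home in the lock, turned it clockwise to its stop, and handed in at about 17.6 s while still gripping it.

- **Lever:** the knob measured about 36 mm to the triangle side, where a notch is about 34 mm. In the last pictures the rod and knob still lay there. The network did not find the knob in the final side picture, because the arm hid it. I confirmed it by projecting where the knob should appear in the top and wrist pictures.
- **Key home:** the tool stopped dead at z = 0.088 m, the height expected with the shoulder on the plug's face. A further 2 mm of push raised the force to 17.6 N without moving it, more than the 3–12 N the pins take.
- **Key turned:** the gripper turned about 99° in all, which covers the 86° to the stop plus the key's play and a little twist in the pads. The moment rose from 0.13 to about 0.29 N m over the last 4°, well above the spring's 0.11 N m. It was still 0.27 N m just before hand-in.
- **Everything else:** the round-headed key was still in the stand, and the other items I could see in the final pictures looked undisturbed. The arm hid part of the counter in the top view.

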